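# Load a chip into its holder and hold the holder in the datum corner

## Robot

A 6-joint arm with a two-finger parallel gripper is mounted at the origin on the work surface. World frame = base frame: x ahead of the robot, y to its left, z up, the work surface at z = 0. Lengths are in m, angles in rad, forces in N, time in s.
With the tool pointing down it reaches from about 0.4 to 0.825 m from the base axis. Payload 7 kg.
Tool frame: the origin (TCP) lies on the mounting face of the last link; the fingertips stand 178 mm ahead of it and the grasp point (between the pads) lies 159 mm ahead of it; z points along the fingers, y is the direction in which the jaws open and shut (so a half turn about z gives the same grasp; the last joint's range is limited). The gripper opens to 88 mm and grips with 3 to 60 N. Pads are 19 mm wide; open, the fingers measure 130 mm over their backs; the gripper's body (78 mm by 193 mm) begins 47 mm behind the grasp point.
Start: joints at [-1.04, 0.359, 0.012, 0, -1.224, -0.288], TCP at [0.162, -0.655, 0.405] pointing down, gripper open.
Joint ranges: [-3.07, 3.07], [-1.43, 2.12], [-1.02, 1.25], [-3.03, 1.67], [-3.05, -0], [-3.03, 3.03]. Speed limits (rad/s): [2.39, 2.39, 3.01, 3.14, 3.14, 3.14].

## Interface

Orientations are given as [roll, pitch, yaw] about the fixed x, y, z axes, in that order (R = Rz(yaw) Ry(pitch) Rx(roll)).
In Python, from station import * gives the robot as it stands.
- The arm moves only by the tool arm_command, never from a script. Its argument "targets" is a list of rows, each a list of 3 entries, a list of its own where there are three numbers: the turn, a rotation vector about the world's x, y, z in rad, then the shift along the world's x, y, z in mm, then the closure, from 0 (fully open) to 1 (shut). In form: [[[wx, wy, wz], [tx, ty, tz], fingers], ...]. A call has 1 to 8 rows; each row shifts and turns the commanded pose from where the row before left it; what a row does not reach is not made up. A row lasts 1/10 s, in which the tool goes at most 50 mm and 8.59 degrees, less where a joint would pass 70% of its speed; a pose out of reach is approached as far as the arm can. A call with a gripper value outside its range is refused whole. The fingers move at their own pace and stop on an object; "squeeze" is the grip in N (left out, the last holds). Time passes only in rows, so rows that do not move let the fingers close. It gives the time, the measured TCP pose, the force and the opening at its end, in the units of the state.
- get_state(): the state, without advancing time (a new reading comes with each control period).
- grab_frame(name): name is "scene" or "top" or "wrist"; returns (picture, depth): 400x640x3 uint8, red, green, blue; 400x640 float32, m along the optical axis (not along the pixel's ray), 0 where there is no reading.
- camera_params(name): a dict with "mtx" (3x3 intrinsics, pixels), "eye" and "orientation" of the camera in the world. Camera axes: x right, y down, z forward; pixel columns grow to the right and rows downward; lengths in m; the calibration is good to about 2 mm. A picture is of the moment at which its call begins: read the wrist's pose just before it. camera_params takes no time and is no camera call; for the wrist camera it gives the pose at the moment of the call.
- job_done(): hands the job in, once; it reports no verdict.
The state is a dict: "t": time; "q": joint angles; "qd": joint speeds; "joint_efforts": joint torques, N m; "eef_pos": TCP position; "ee_rot": TCP orientation; "force": force on the tool from outside, world axes, zero at the start; "moment": the same for the moment, N m; "width": finger opening in m.
Only numpy, scipy, OpenCV 4.12 (cv2) and the standard library are available. Lean on these libraries where they do the work, as an engineer would, in place of code of your own. Each camera call takes 0.05 s, during which the arm holds its last target.

## Task

Pick up the purple chip with the gold pads and press it, pads up, fully home and flush into the square pocket of the aluminium holder block while the block still stands on the mat. Then carry the loaded block onto the dark stencil plate, long side along the long fence, and push it into the corner so that it lies flat and bears squarely on both fences at once. Finish while still gripping the block and keeping it pressed there, fingers off the chip, ready for the clamp screws to be run up; leave the other things on the bench where they are.

Things in the scene. Friction and masses are not known exactly. Their poses are not given: they have to be found in the camera images.
- chip: processor package 42.5 x 42.5 mm, 6 mm thick, purple top with a grid of gold pads, silver lid underneath; lies flat on the 3 mm thick mat, pads up. Origin: centre of the underside, z up, x and y parallel to its sides. It is square and may go into the pocket in any of the four quarter turns. About 35 g.
- block: aluminium holder block, 60 mm along its x, 84 along its y, 32 high, 0.4 kg. Origin: centre of the underside, z up. Its plain +x and -x sides can be gripped. Square pocket centred in its top: 44.5 x 44.5 mm, 6 mm deep (1 mm play; a chip fully home is flush). A finger channel 28 mm wide, 10 mm deep crosses the whole top along y: hold the chip by its sides along that y.
- pocket (a point): centre of the pocket's floor: in the block's frame, on its axis 26 mm above its underside. The seated chip's origin lies here; it rests on the two ledges beside the finger channel.
- plate: dark stencil registration plate, 170 mm along its x, 210 along its y, 10 mm thick, fixed; its face and fences are ground and slippery (friction about 0.3). Origin: centre of the underside, z up. Two fences on it form a corner. On its -x and -y edges are two run-back clamp screws, not to be used, up to 22 mm above the bench; their tips are 106 mm from the long fence and 148 mm from the short fence.
- corner (a point): inner corner of the two fences, at the level of the plate's top face, 10 mm above the bench: in the plate's frame at x +65, y +85, z +10 mm. Axes as the plate's. A block in place has its origin at x -30, y -42, z 0 mm from here.
- fence_long: long aluminium fence, 150 mm along the plate's y, 12 mm wide, 11 mm high above the plate's top, rigid. Its inner face looks to the plate's -x and lies at the corner's x. Origin: centre of its underside, on the plate's top.
- fence_short: short aluminium fence, 95 mm along the plate's x, 12 mm wide, 11 mm high above the plate's top, rigid. Its inner face looks to the plate's -y and lies at the corner's y. Origin: centre of its underside, on the plate's top.
- scrap_green: bystander: scrap green package with a bare silver die, 35 x 35 x 5 mm, lying on the mat
- scrap_black: bystander: scrap black package with a silver top, 31 x 31 x 5 mm, lying on the mat
- flux_jar: bystander: amber flux jar with yellow cap, 48 mm across, 55 mm high
- solder_reel: bystander: orange solder reel standing on its flange, 52 mm across, 32 mm high
- driver: bystander: red-handled screwdriver lying on the bench, 170 mm long
- tweezers: bystander: steel tweezers lying on the bench, 115 mm long
- board: bystander: green phone logic board, 62 x 125 mm, 6 mm thick, lying on the bench
Mind the look-alikes: they are no part of the job. There is more than one size of the block; the job needs the larger.

How it is judged:
On the way:
1. the chip sits flush in the block's pocket while the block still stands on the mat (horizontal distance between chip and pocket below 0.004 m and z of chip in the frame of block between 0.024 and 0.0275 m and angle between the z axis of chip and the z axis of block, either way round below 0.05 rad and height (world z) of block below 0.007 m and angle between block's own z axis and vertical below 0.04 rad), for 0.2 s.
At the end, for the whole second after the job is handed in: Chip flush in the pocket (within 1.5 mm), fingers off it; block flat on the plate, long side along the long fence within 2 degrees, within 2.5 mm of both fences and pressing each with over 1.5 N; fingers still hold the block (over 2 N), at rest (horizontal distance between chip and pocket below 0.004 m and z of chip in the frame of block between 0.024 and 0.0275 m and angle between the z axis of chip and the z axis of block, either way round below 0.05 rad and contact force between block and fence_long above 1.5 N and contact force between block and fence_short above 1.5 N and contact force between the fingers and block above 2 N and x of block in the frame of corner between -0.0325 and -0.027 m and y of block in the frame of corner between -0.0445 and -0.039 m and z of block in the frame of corner below 0.003 m and angle between the y axis of block and the y axis of plate, either way round below 0.035 rad and angle between block's own z axis and vertical below 0.04 rad and linear speed of block below 0.01 m/s and contact force between the fingers and chip below 0.2 N); the arm keeps its last pose, push and grip.
It fails at once if something else on the bench is shifted by more than 30 mm (distance of any of scrap_green, scrap_black, flux_jar, solder_reel, driver, tweezers, board from where it was at the start of the episode above 0.03 m).
It also fails if it takes over 67 s, if anything falls off the work surface, if the arm or the gripper's body presses on something with over 40 N, if the wrist force passes 120 N, or if a joint passes its speed limit or range.

## Working session

There is one attempt and no reset: what is moved stays moved. The work goes in short steps, Python scripts to look and compute and a tool call to move; the robot and the scene stay as the last step left them, time stands still between calls to the robot, and variables do not carry over. Pictures are saved under pics/ and viewed, and the job is handed in when it is done.

Besides the shell and the picture viewer there is one more tool, called after "Emit:" by a JSON object that holds its "fn" and its "kwargs", one argument or row to a line. arm_command: Moves the arm, as the interface text tells. Its arguments: {"type":"object","properties":{"targets":{"type":"array"},"squeeze":{"type":"number"}},"required":["targets"]}

```bash
ls; mkdir -p pics
python3 - <<'E'
from station import *
import cv2,numpy as np
print(get_state())
for n in ["scene","top"]:
    im,d=grab_frame(n); np.savez(f"pics/{n}0.npz",im=im,d=d)
    cv2.imwrite(f"pics/{n}0.png",im[:,:,::-1])
    p=camera_params(n);print(n,p)
E
```

```text
pics
{'t': 0.0, 'q': array([-1.03992737e+00,  3.59373216e-01,  1.10406022e-02, -3.60257017e-04,
       -1.22413494e+00, -2.88077525e-01]), 'qd': array([ 0.00058223, -0.00061663,  0.00071247,  0.00056921,  0.00017427,
        0.00118664]), 'joint_efforts': array([ 1.03608563e-03, -5.82722104e+01,  2.93054903e+01,  6.99698836e+00,
        7.00484510e-03, -2.01254147e-04]), 'eef_pos': array([ 0.16220881, -0.65500107,  0.40372153]), 'ee_rot': array([ 3.13989407e+00, -1.50148831e-04, -2.89892378e+00]), 'force': array([ 0.26765665, -1.08520734, -0.87229257]), 'moment': array([-0.03854501, -0.02989322,  0.0379707 ]), 'width': 0.08733442220308096}
scene {'mtx': array([[388.69554183,   0.        , 320.3343473 ],
       [  0.        , 388.69554183, 200.12337221],
       [  0.        ,   0.        ,   1.        ]]), 'eye': array([ 0.91393115, -0.79870239,  0.79052076]), 'orientation': array([-2.25898151, -0.0046269 ,  0.53264705])}
top {'mtx': array([[375.93914904,   0.        , 316.98275071],
       [  0.        , 375.93914904, 206.62589147],
       [  0.        ,   0.        ,   1.        ]]), 'eye': array([ 0.31102366, -0.0321    ,  1.13084594]), 'orientation': array([-2.97788132,  0.01379791, -1.59003698])}
```

View pics/top0.png

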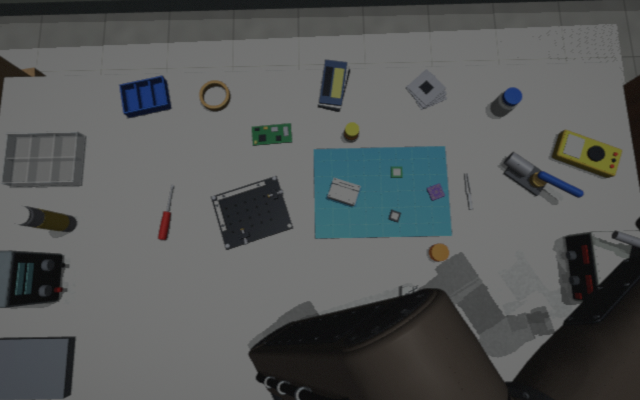

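View pics/scene0.png

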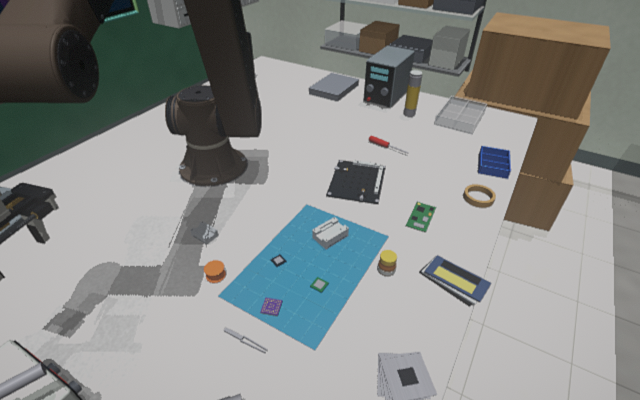

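```bash
cat > h.py <<'E'
import numpy as np,cv2
from scipy.spatial.transform import Rotation as R
def cam(p): return np.array(p['mtx']),R.from_euler('xyz',p['orientation']).as_matrix(),np.array(p['eye'])
def cloud(d,p):
    K,Rm,e=cam(p);v,u=np.mgrid[:d.shape[0],:d.shape[1]]
    c=np.stack([(u-K[0,2])/K[0,0]*d,(v-K[1,2])/K[1,1]*d,d],-1)
    return c@Rm.T+e
def ray(u,v,z,p):
    K,Rm,e=cam(p);r=Rm@np.array([(u-K[0,2])/K[0,0],(v-K[1,2])/K[1,1],1.]);return e+r*(z-e[2])/r[2]
def proj(P,p):
    K,Rm,e=cam(p);c=(np.atleast_2d(P)-e)@Rm;return (c[:,:2]/c[:,2:])*[K[0,0],K[1,1]]+K[:2,2]
E
python3 - <<'E'
from station import *
from h import *
z=np.load('pics/top0.npz');im,d=z['im'],z['d'];p=camera_params('top')
c=cloud(d,p)
for n,(u,v) in dict(chip=(436,192),green=(397,172),black=(394,216),block=(345,192),plate=(252,213),plate_f1=(247,185),jar=(352,131),reel=(439,252),lk=(405,290),tw=(467,191),board=(271,134)).items(): print(n,c[v,u].round(3))
a=cv2.resize(im[120:320,200:500],None,fx=2.6,fy=2.6,interpolation=cv2.INTER_CUBIC)
cv2.imwrite('pics/topc.png',a[:,:,::-1])
z=np.load('pics/scene0.npz')['im']
cv2.imwrite('pics/scenec.png',cv2.resize(z[150:350,180:460],None,fx=2.8,fy=2.8,interpolation=cv2.INTER_CUBIC)[:,:,::-1])
E
```

```text
chip [ 0.534 -0.382  0.008]
green [ 0.599 -0.267  0.01 ]
black [ 0.463 -0.25   0.013]
block [ 0.537 -0.105  0.022]
plate [0.481 0.176 0.012]
plate_f1 [0.568 0.193 0.009]
jar [ 0.716 -0.13   0.056]
reel [ 0.352 -0.371  0.031]
lk [ 0.246 -0.268  0.025]
tw [ 0.536 -0.478  0.002]
board [0.731 0.12  0.006]
```

View pics/topc.png

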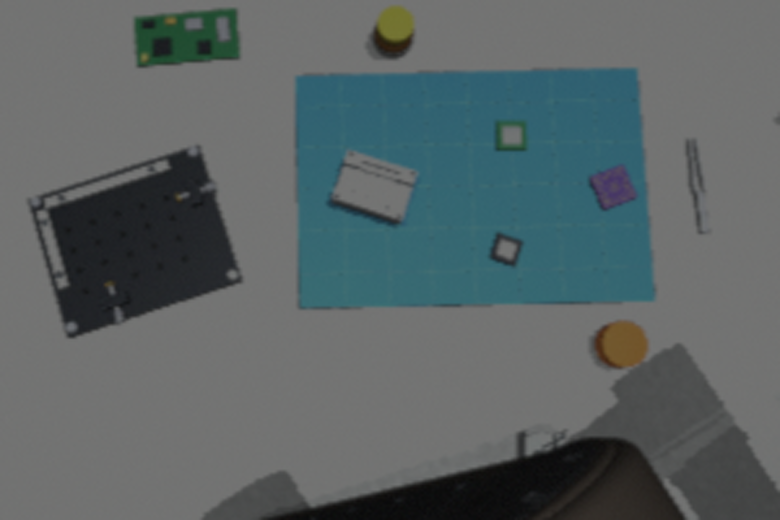

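View pics/scenec.png

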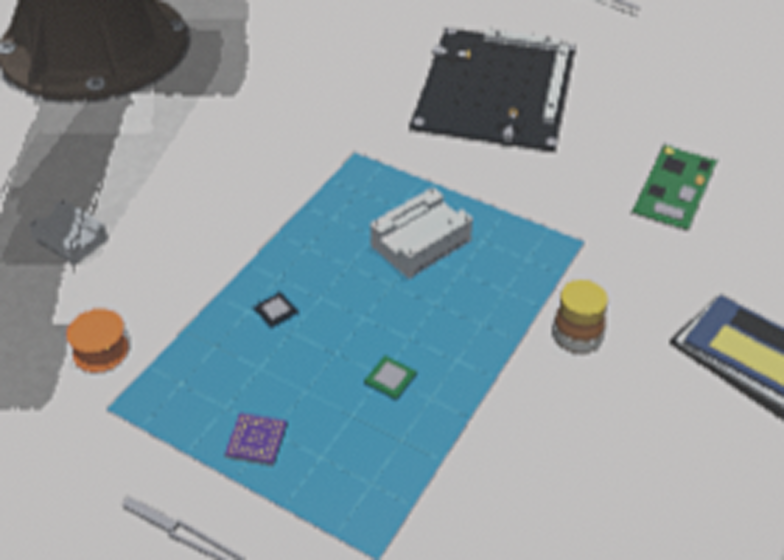

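Run:
```python
from station import *
from h import *
p=camera_params('wrist');print(p);s=get_state()
K,Rm,e=cam(p);T=R.from_euler('xyz',s['ee_rot']).as_matrix();print('cam in tool',T.T@(e-s['eef_pos']),(T.T@Rm).round(3))
print(get_state()['t'])
# colour-based chip orientation
z=np.load('pics/top0.npz');im,d=z['im'],z['d'];pt=camera_params('top')
hsv=cv2.cvtColor(im,cv2.COLOR_RGB2HSV)
m=np.zeros(d.shape,np.uint8);m[175:210,420:455]=(cv2.inRange(hsv,(110,40,0),(179,255,255)))[175:210,420:455]
y,x=np.nonzero(m);r=cv2.minAreaRect(np.stack([x,y],1).astype(np.float32));print(r);b=cv2.boxPoints(r)
print([ray(u,v,.009,pt).round(3) for u,v in b], ray(*r[0],.009,pt))
def pts(u,v): return ray(u,v,.035,pt)
for q in [(345,150),(418,170),(402,222),(332,205)]: print(pts(200+q[0]/2.6,120+q[1]/2.6).round(3))
```

```text
{'mtx': array([[344.00527617,   0.        , 320.28315874],
       [  0.        , 344.00527617, 196.16308517],
       [  0.        ,   0.        ,   1.        ]]), 'eye': array([ 0.08236342, -0.67403888,  0.38240076]), 'orientation': array([ 2.83632462e+00, -1.29851650e-03,  1.81447677e+00])}
cam in tool [0.08210367 0.00071805 0.02142952] [[ 0.001 -0.954 -0.301]
 [ 1.     0.001  0.   ]
 [ 0.    -0.301  0.954]]
0.1
((435.32757568359375, 191.5689697265625), (13.92715072631836, 14.298541069030762), 68.19859313964844)
[array([ 0.548, -0.353,  0.009]), array([ 0.563, -0.394,  0.009]), array([ 0.523, -0.407,  0.009]), array([ 0.507, -0.366,  0.009])] [ 0.53515737 -0.37979939  0.009     ]
[ 0.579 -0.069  0.035]
[ 0.554 -0.152  0.035]
[ 0.494 -0.132  0.035]
[ 0.515 -0.053  0.035]
```

The chip is the purple square at top-view pixel (436,192). Look-alikes are the green scrap (397,172), the black scrap (394,216), and a shaded clear/grey thing at (405,290). The block at (345,192) measures about 87 x 63 mm, so it is the larger one. I'll move the wrist camera over the chip for a close check.

Emit:
{"fn": "arm_command", "kwargs": {
  "targets": [
    [[0,0,0],[38,28,0],0],
    [[0,0,0],[38,28,-6],0],
    [[0,0,0.02],[38,28,-12],0],
    [[0,0,0.02],[38,28,-12],0],
    [[0,0,0.02],[38,28,-12],0],
    [[0,0,0.02],[38,28,-12],0],
    [[0,0,0.02],[38,28,-12],0],
    [[0,0,0],[38,28,-12],0]
  ]
}}

```text
t: 0.9
eef_pos: [0.4675, -0.4297, 0.326]
ee_rot: [3.141, -0.0, -2.798]
force: [0.5, -0.9, 0.4]
width: 0.0878
```

Emit:
{"fn": "arm_command", "kwargs": {
  "targets": [
    [[0,0,0],[36,26,-12],0],
    [[0,0,0],[33,25,-12],0],
    [[0,0,0],[0,0,0],0],
    [[0,0,0],[0,0,0],0]
  ]
}}

```text
t: 1.3
eef_pos: [0.5359, -0.3792, 0.3016]
ee_rot: [3.14, -0.001, -2.797]
force: [0.5, 0.2, 0.4]
width: 0.0877
```

```bash
cat > look.py <<'E'
import sys
from station import *
from h import *
n,t=sys.argv[1:3]
s=get_state();p=camera_params(n);im,d=grab_frame(n)
np.savez(f'pics/{t}.npz',im=im,d=d,mtx=p['mtx'],eye=p['eye'],orientation=p['orientation'])
cv2.imwrite(f'pics/{t}.png',im[:,:,::-1]);print(s['t'],s['q'].round(3),s['eef_pos'].round(4),s['ee_rot'].round(4),s['force'].round(2),s['width'])
E
python3 look.py wrist w1; python3 look.py top t1
```

```text
1.3 [-0.319  0.406 -0.163 -0.    -1.004 -0.907] [ 0.5359 -0.3792  0.3016] [ 3.1403e+00 -1.5000e-03 -2.7968e+00] [0.48 0.19 0.36] 0.0876502239941078
1.35 [-0.321  0.405 -0.163  0.    -1.004 -0.906] [ 0.5352 -0.38    0.3022] [ 3.1409e+00 -9.0000e-04 -2.7981e+00] [ 0.62 -0.56  0.08] 0.08777046470513092
```

View pics/w1.png

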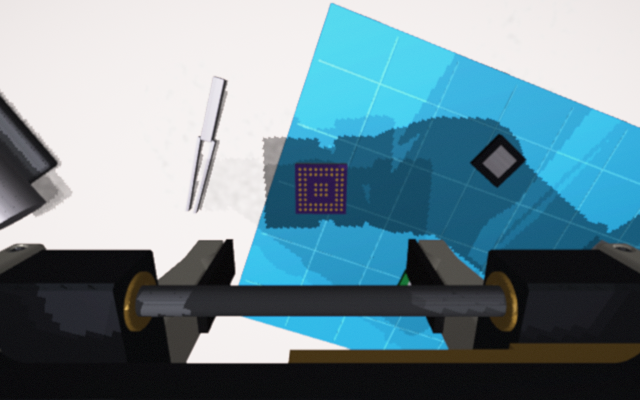

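View pics/t1.png

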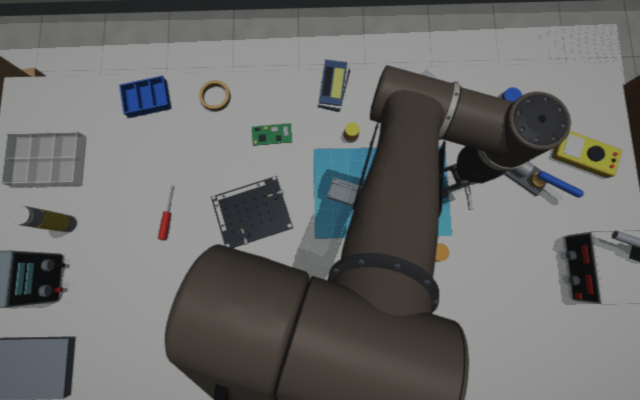

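The wrist view shows the purple chip with its gold pad grid at (321,188), almost aligned with the jaws. The black scrap is at (498,160) and the tweezers at (208,140). I'll measure the chip.

Run:
```python
from h import *
p=np.load('pics/w1.npz');im,d=p['im'],p['d']
sub=im[145:235,270:370]
cv2.imwrite('pics/w1c.png',cv2.resize(sub,None,fx=6,fy=6,interpolation=cv2.INTER_CUBIC)[:,:,::-1])
r_,g_,b_=[im[...,i].astype(int) for i in range(3)]
m=((r_-g_)>4).astype(np.uint8); mm=np.zeros_like(m); mm[150:230,282:360]=m[150:230,282:360]
mm=cv2.morphologyEx(mm,cv2.MORPH_CLOSE,np.ones((5,5)));mm=cv2.morphologyEx(mm,cv2.MORPH_OPEN,np.ones((7,7)))
cn=max(cv2.findContours(mm,cv2.RETR_EXTERNAL,cv2.CHAIN_APPROX_NONE)[0],key=cv2.contourArea)[:,0]
W=np.array([ray(u,v,.009,p) for u,v in cn])[:,:2]
r=cv2.minAreaRect((W*1000).astype(np.float32));print('pix',cv2.minAreaRect(cn.astype(np.float32)));print('world mm',r)
c=cloud(d,p);print('depth z chip',np.median(c[180:196,313:330,2]),'mat',np.median(c[205:220,380:395,2]))
```

```text
pix ((321.0, 188.0), (48.0, 50.0), 90.0)
world mm ((532.0872192382812, -379.1084899902344), (40.983909606933594, 41.18266677856445), 19.7912654876709)
depth z chip 0.007778113080494392 mat 0.0017361593931529695
```

View pics/w1c.png

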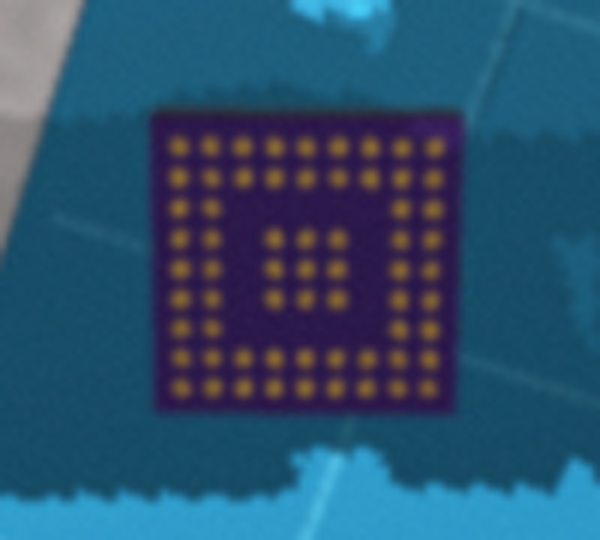

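Emit:
{"fn": "arm_command", "kwargs": {
  "targets": [
    [[0,0,0],[-2,0,-30],0],
    [[0,0,0],[-1,0,-30],0],
    [[0,0,0],[0,0,-20],0],
    [[0,0,0],[0,0,0],0],
    [[0,0,0],[0,0,0],0]
  ]
}}

```text
t: 1.9
eef_pos: [0.5318, -0.3811, 0.2234]
ee_rot: [-3.141, -0.0, -2.8]
force: [-0.3, 0.2, 0.5]
width: 0.0873
```

```bash
python3 look.py wrist w2;  python3 - <<'E'
from h import *
p=np.load('pics/w2.npz');im,d=p['im'],p['d']
ctr=proj([[.532,-.379,.009]],p)[0].astype(int);print(ctr)
r_,g_,b_=[im[...,i].astype(int) for i in range(3)]
m=((r_-g_)>4).astype(np.uint8); mm=np.zeros_like(m); s=np.s_[max(ctr[1]-48,0):ctr[1]+48,ctr[0]-50:ctr[0]+50];mm[s]=m[s]
mm=cv2.morphologyEx(mm,cv2.MORPH_CLOSE,np.ones((5,5)));mm=cv2.morphologyEx(mm,cv2.MORPH_OPEN,np.ones((7,7)))
cn=max(cv2.findContours(mm,cv2.RETR_EXTERNAL,cv2.CHAIN_APPROX_NONE)[0],key=cv2.contourArea)[:,0]
W=np.array([ray(u,v,.009,p) for u,v in cn])[:,:2]
print('world mm',cv2.minAreaRect((W*1000).astype(np.float32)))
E
```

```text
1.9 [-0.324  0.483 -0.245  0.001 -0.843 -0.905] [ 0.5318 -0.3811  0.2234] [-3.1412e+00 -1.0000e-04 -2.7999e+00] [-0.34  0.2   0.48] 0.08734831902503014
[322 230]
world mm ((532.1663208007812, -379.13482666015625), (42.080081939697266, 41.364097595214844), 19.65127944946289)
```

View pics/w2.png

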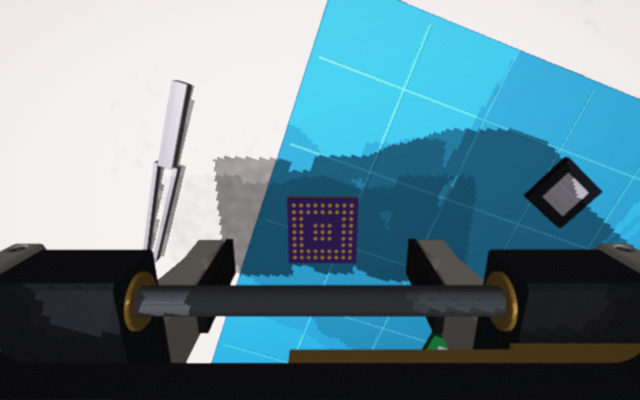

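The second view agrees with the first: chip at (0.532, -0.379), 42 mm square, with the finger strip clear. I'll descend and grip.

Emit:
{"fn": "arm_command", "kwargs": {
  "targets": [
    [[0,0,0],[0,1,-20],0],
    [[0,0,0],[0,0,-14],0],
    [[0,0,0],[0,0,-6],0],
    [[0,0,0],[0,0,0],0],
    [[0,0,0],[0,0,0],0]
  ]
}}

```text
t: 2.45
eef_pos: [0.5325, -0.3793, 0.1832]
ee_rot: [-3.141, 0.0, -2.799]
force: [0.3, -0.2, 0.5]
width: 0.0876
```

Emit:
{"fn": "arm_command", "kwargs": {
  "targets": [
    [[0,0,0],[0,0,-1.5],0],
    [[0,0,0],[0,0,0],0.5],
    [[0,0,0],[0,0,0],0.7],
    [[0,0,0],[0,0,0],0.7],
    [[0,0,0],[0,0,0],0.7],
    [[0,0,0],[0,0,0],0.7]
  ],
  "squeeze": 12
}}

```text
t: 3.05
eef_pos: [0.5324, -0.3792, 0.1815]
ee_rot: [-3.141, 0.0, -2.799]
force: [-0.4, -0.6, 2.5]
width: 0.0534
```

Emit:
{"fn": "arm_command", "kwargs": {
  "targets": [
    [[0,0,0],[0,0,0],0.8],
    [[0,0,0],[0,0,0],0.8],
    [[0,0,0],[0,0,0],0.8],
    [[0,0,0],[0,0,0],0.8]
  ]
}}

```text
t: 3.45
eef_pos: [0.5324, -0.3792, 0.1815]
ee_rot: [-3.141, 0.0, -2.799]
force: [-0.6, 0.7, 5.7]
width: 0.0424
```

Emit:
{"fn": "arm_command", "kwargs": {
  "targets": [
    [[0,0,0],[0,0,15],0.8],
    [[0,0,0],[0,0,35],0.8],
    [[0,0,-0.1],[10,35,30],0.8],
    [[0,0,-0.12],[10,40,15],0.8],
    [[0,0,-0.12],[10,45,10],0.8],
    [[0,0,-0.12],[15,45,0],0.8],
    [[0,0,-0.12],[15,45,0],0.8],
    [[0,0,-0.06],[10,45,0],0.8]
  ]
}}

```text
t: 4.25
eef_pos: [0.6026, -0.1223, 0.287]
ee_rot: [3.141, 0.001, 2.84]
force: [1.0, 0.5, -0.4]
width: 0.0425
```

Emit:
{"fn": "arm_command", "kwargs": {
  "targets": [
    [[0,0,0],[0,0,0],0.8],
    [[0,0,0],[0,0,0],0.8],
    [[0,0,0],[0,0,0],0.8]
  ]
}}

```text
t: 4.55
eef_pos: [0.6019, -0.1247, 0.2863]
ee_rot: [-3.141, -0.0, 2.845]
force: [0.2, 0.1, 0.3]
width: 0.0423
```

```bash
python3 look.py wrist w3
```

```text
4.55 [ 0.113  0.359 -0.278 -0.    -0.934 -1.981] [ 0.6019 -0.1247  0.2863] [-3.1415e+00 -4.0000e-04  2.8446e+00] [0.23 0.09 0.31] 0.04230523175615401
```

View pics/w3.png

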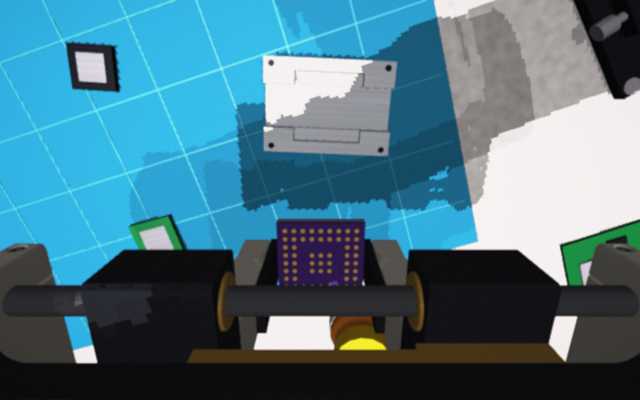

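The held chip is at (321,255). The block is at (327,106) with its channel running horizontally and the pocket ledge edges at about (295–363, 72) and (295–360, 141). Next, a zoom to get the corners.

Run:
```python
from h import *
p=np.load('pics/w3.npz');im=p['im']
cv2.imwrite('pics/w3c.png',cv2.resize(im[40:170,250:410],None,fx=4.5,fy=4.5,interpolation=cv2.INTER_CUBIC)[:,:,::-1])
cv2.imwrite('pics/w3d.png',cv2.resize(im[205:300,260:390],None,fx=6,fy=6,interpolation=cv2.INTER_CUBIC)[:,:,::-1])
```

```text
(no output)
```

View pics/w3c.png

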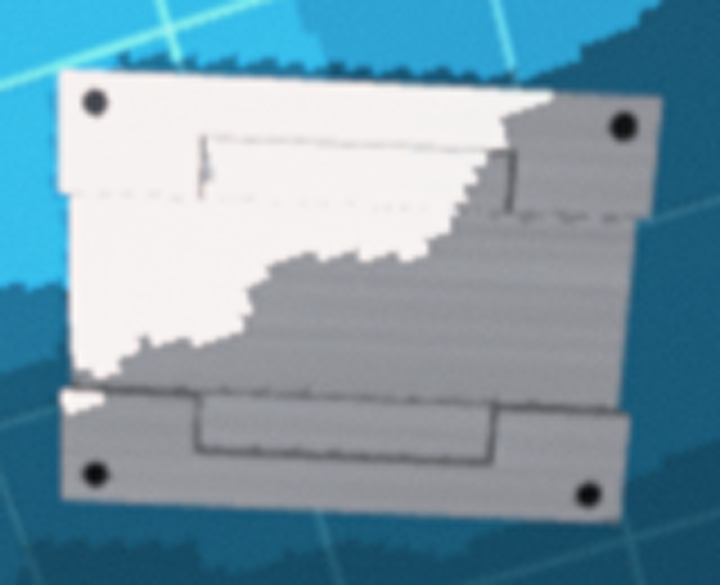

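View pics/w3d.png

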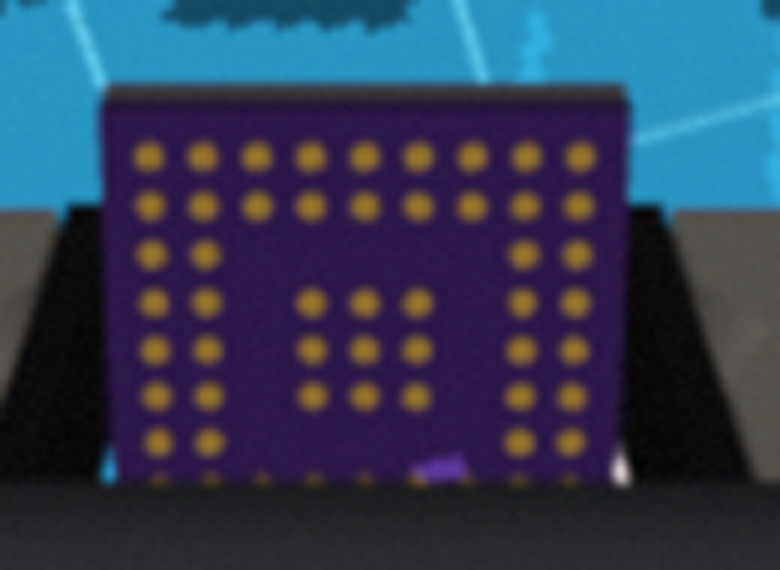

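```bash
cat > fit.py <<'E'
from h import *
from scipy.optimize import least_squares
def crop2px(pts,f,o): return (np.array(pts,float)+.5)/f-.5+np.array(o)
def rectm(a,b,z): return np.array([[s*a,t*b,z] for s,t in ((1,1),(-1,1),(-1,-1),(1,-1))])
def fitpose(model,px,p,x0,zoff=0.0):
    f=lambda q:(proj(np.c_[model[:,:2]@np.array([[np.cos(q[2]),np.sin(q[2])],[-np.sin(q[2]),np.cos(q[2])]])+q[:2],model[:,2]+zoff],p)-px).ravel()
    r=least_squares(f,x0);return r.x,np.sqrt(np.mean(r.fun**2)),r.fun.reshape(-1,2)
E
python3 - <<'E'
from fit import *
p=np.load('pics/w3.npz')
outer=crop2px([(60,70),(662,96),(622,522),(62,499)],4.5,(250,40))
pock=crop2px([(203,135),(516,150),(491,463),(197,450)],4.5,(250,40))
# image up = tool +x = (-.957,.29) world = block -x ; left image = tool -y... find left: world dir
for u,v in outer: print(ray(u,v,.035,p).round(4))
W=np.array([ray(u,v,.035,p)[:2] for u,v in outer]);print('sides',[np.linalg.norm(W[i]-W[i-1]).round(4) for i in range(4)],'c',W.mean(0))
Wp=np.array([ray(u,v,.035,p)[:2] for u,v in pock]);print('pock sides',[np.linalg.norm(Wp[i]-Wp[i-1]).round(4) for i in range(4)],'c',Wp.mean(0))
# model order: ul,ur,lr,ll
def order(a,b): 
    # image left/right vs block y: determine from W
    return np.array([[-a,-b,.032],[-a,b,.032],[a,b,.032],[a,-b,.032]])
for zo in (0.003,0.0015):
  m=np.r_[order(.03,.042),order(.02225,.02225)];px=np.r_[outer,pock]
  x,e,rs=fitpose(m,px,p,[W.mean(0)[0],W.mean(0)[1],-.29],zo);print(zo,x,np.degrees(x[2]),e,rs.round(1).tolist())
# chip in tool
import pickle
eef=np.array([.6019,-.1247,.2863]);T=R.from_euler('xyz',[-3.1415,-.0004,2.8446]).as_matrix()
K,Rm,e=cam(p);ct=T.T@(e-eef);Rt=T.T@Rm;print('cam',ct)
for q in crop2px([(103,103),(628,103),(112,480),(618,480)],6,(260,205)):
    r=Rt@np.array([(q[0]-K[0,2])/K[0,0],(q[1]-K[1,2])/K[1,1],1]);print(((ct+r*(.1725-ct[2])/r[2])*1000).round(2))
E
```

```text
[ 0.4944 -0.1286  0.035 ]
[ 0.5219 -0.0499  0.035 ]
[ 0.5784 -0.0693  0.035 ]
[ 0.5506 -0.1485  0.035 ]
sides [np.float64(0.0596), np.float64(0.0833), np.float64(0.0597), np.float64(0.084)] c [ 0.53628912 -0.0990915 ]
pock sides [np.float64(0.0439), np.float64(0.0438), np.float64(0.0438), np.float64(0.0436)] c [ 0.53612292 -0.09905291]
0.003 [ 0.53624761 -0.09908497 -0.33745974] -19.3350189008008 0.4773943762547843 [[-0.5, -0.5], [0.6, -0.2], [-0.1, 0.2], [-0.1, 0.2], [-0.6, -0.2], [0.5, -0.4], [0.7, 0.6], [-0.5, 0.8]]
0.0015 [ 0.53630003 -0.09906814 -0.33745402] -19.334690842281255 0.30351543216645 [[-0.0, -0.2], [0.2, 0.0], [-0.5, -0.2], [0.3, -0.1], [-0.4, -0.0], [0.3, -0.3], [0.5, 0.4], [-0.3, 0.5]]
cam [0.08235925 0.00036556 0.02136377]
[ 22.03 -20.07 172.5 ]
[ 22.06  21.21 172.5 ]
[-11.79 -20.57 172.5 ]
[-11.76  21.71 172.5 ]
```

Emit:
{"fn": "arm_command", "kwargs": {
  "targets": [
    [[0,0,-0.02],[-33,12,0],0.8],
    [[0,0,-0.02],[-33,13,-13],0.8],
    [[0,0,0],[0,0,-30],0.8],
    [[0,0,0],[0,0,-10],0.8],
    [[0,0,0],[0,0,0],0.8],
    [[0,0,0],[0,0,0],0.8]
  ]
}}

```text
t: 5.2
eef_pos: [0.5371, -0.0998, 0.2336]
ee_rot: [-3.141, 0.0, 2.804]
force: [0.3, -0.1, 0.6]
width: 0.0422
```

```bash
python3 look.py wrist w4
python3 - <<'E'
from h import *
p=np.load('pics/w4.npz');im=p['im']
cv2.imwrite('pics/w4c.png',cv2.resize(im[190:300,240:400],None,fx=5,fy=5,interpolation=cv2.INTER_CUBIC)[:,:,::-1])
E
```

```text
5.2 [ 1.750e-01  3.240e-01 -4.850e-01  1.000e-03 -7.610e-01 -2.084e+00] [ 0.5371 -0.0998  0.2336] [-3.1413e+00  3.0000e-04  2.8037e+00] [ 0.33 -0.07  0.6 ] 0.04221203666737302
```

View pics/w4.png

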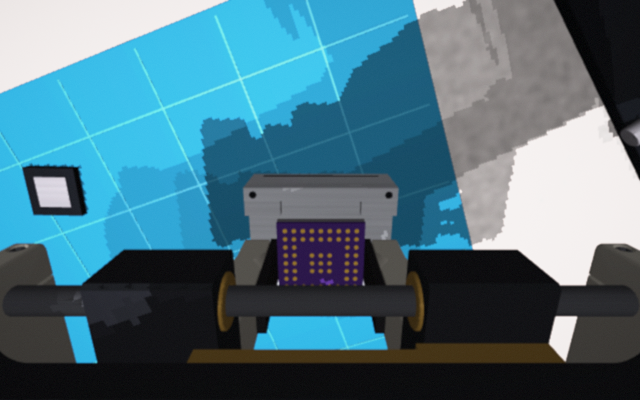

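View pics/w4c.png

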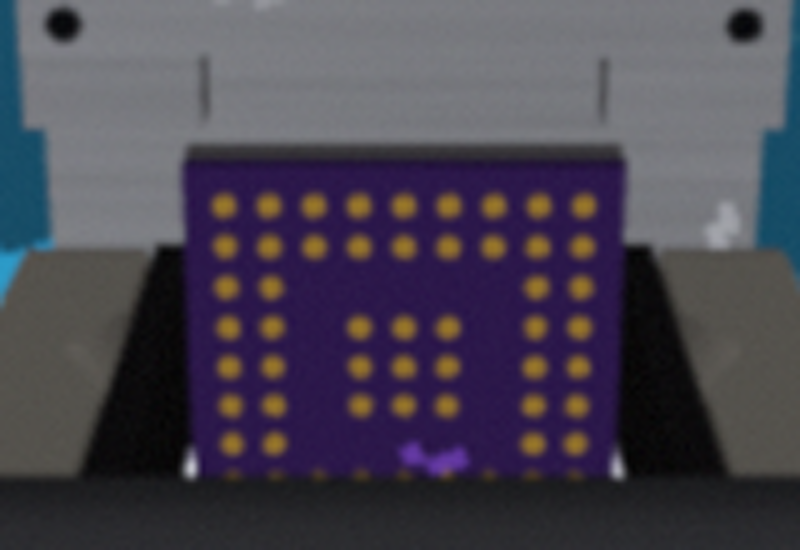

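Run:
```python
from fit import *
p3=np.load('pics/w3.npz');p=np.load('pics/w4.npz')
B=np.array([.5363,-.0991]);y=-.3375
RB=np.array([[np.cos(y),-np.sin(y)],[np.sin(y),np.cos(y)]])
for q in crop2px([(95,101),(623,126),(588,494),(95,473)],4.5,(250,40)):
    print('hole blk',((ray(*q,.0335,p3)[:2]-B)@RB*1000).round(2))
print('w4:')
px=crop2px([(64,25),(744,25),(204,57),(604,57),(204,120),(604,120)],5,(240,190))
for q in px: print(((ray(*q,.0335,p)[:2]-B)@RB*1000).round(2))
zt=.2336-.1725-.0013
print('chip top far corners')
for q in crop2px([(185,160),(624,160)],5,(240,190)): print(((ray(*q,zt,p)[:2]-B)@RB*1000).round(2))
```

```text
hole blk [-26.09 -37.11]
hole blk [-25.88  36.88]
hole blk [26.06 36.84]
hole blk [ 25.97 -37.2 ]
w4:
[-25.87 -37.02]
[-25.91  36.95]
[-22.21 -21.91]
[-22.23  21.85]
[-14.86 -22.17]
[-14.89  22.11]
chip top far corners
[-20.6  -20.87]
[-20.62  20.88]
```

Run:
```python
from fit import *
p=np.load('pics/w4.npz');c=cloud(p['d'],p)
print('chip',np.median(c[226:280,285:355,2]),'want',.2336-.1725)
print('blk',np.median(c[196:204,260:380,2]), 'want .035', 'mat',np.median(c[60:90,150:240,2]))
B=np.array([.5363,-.0991]);y=-.3375
RB=np.array([[np.cos(y),-np.sin(y)],[np.sin(y),np.cos(y)]])
for zt in (np.median(c[226:280,285:355,2]),):
  for q in crop2px([(185,160),(624,160),(184.5,157),(625,157)],5,(240,190)): print(zt,((ray(*q,zt,p)[:2]-B)@RB*1000).round(2))
p=np.load('pics/w3.npz');c=cloud(p['d'],p);print('w3 chip',np.median(c[226:280,285:355,2])-(.2863-.1725),'blk',np.median(c[60:70,300:360,2]))
```

```text
chip 0.059844027445442205 want 0.061100000000000015
blk 0.03347171923568021 want .035 mat 0.001548054915677069
0.059844027445442205 [-20.62 -20.86]
0.059844027445442205 [-20.64  20.88]
0.059844027445442205 [-20.92 -20.9 ]
0.059844027445442205 [-20.95  20.96]
w3 chip -0.001233802540988635 blk 0.033633095842009186
```

The pocket and chip centrelines agree sideways within 0.2 mm. The chip sits about 0.5 mm towards block +x, so I'll correct that and lower it.

Emit:
{"fn": "arm_command", "kwargs": {
  "targets": [
    [[0,0,0],[-0.5,0.2,-10],0.8],
    [[0,0,0],[0,0,-6],0.8],
    [[0,0,0],[0,0,-3],0.8],
    [[0,0,0],[0,0,-2],0.8],
    [[0,0,0],[0,0,-2],0.8],
    [[0,0,0],[0,0,0],0.8]
  ]
}}

```text
t: 5.85
eef_pos: [0.5357, -0.0989, 0.21]
ee_rot: [-3.141, -0.0, 2.804]
force: [0.2, -0.9, -0.1]
width: 0.0423
```

Emit:
{"fn": "arm_command", "kwargs": {
  "targets": [
    [[0,0,0],[0,0,-1],0.8],
    [[0,0,0],[0,0,-1],0.8],
    [[0,0,0],[0,0,-0.7],0.8],
    [[0,0,0],[0,0,0],0.8]
  ]
}}

```text
t: 6.25
eef_pos: [0.5358, -0.099, 0.2075]
ee_rot: [3.142, 0.0, 2.804]
force: [-0.2, -0.0, 0.0]
width: 0.0421
```

Emit:
{"fn": "arm_command", "kwargs": {
  "targets": [
    [[0,0,0],[0,0,-0.7],0.8],
    [[0,0,0],[0,0,-0.7],0.8],
    [[0,0,0],[0,0,0],0.8]
  ]
}}

```text
t: 6.55
eef_pos: [0.5358, -0.099, 0.2072]
ee_rot: [3.142, 0.001, 2.805]
force: [-3.9, 1.6, 12.6]
width: 0.0423
```

```bash
python3 look.py wrist w5
python3 - <<'E'
from h import *
p=np.load('pics/w5.npz');im=p['im']
cv2.imwrite('pics/w5c.png',cv2.resize(im[190:300,240:400],None,fx=5,fy=5,interpolation=cv2.INTER_CUBIC)[:,:,::-1])
c=cloud(p['d'],p);print(np.median(c[235:280,290:350,2]))
E
```

```text
6.55 [ 0.177  0.359 -0.513  0.    -0.698 -2.085] [ 0.5358 -0.099   0.2072] [3.1416e+00 6.0000e-04 2.8048e+00] [-3.86  1.58 12.63] 0.04230216432867816
0.03367358933621513
```

View pics/w5c.png

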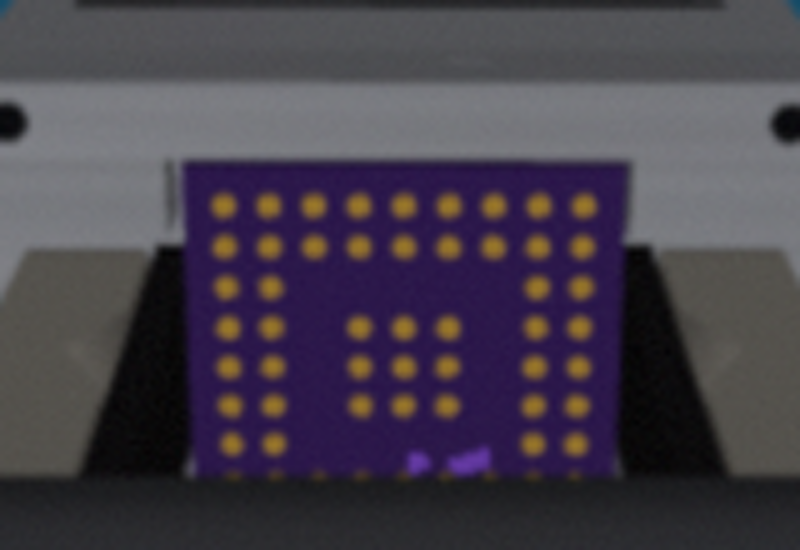

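The chip reads level with the block's top in depth (33.7 vs 33.5 mm apparent) with 12.6 N of seating force. I'll open the jaws and rise.

Emit:
{"fn": "arm_command", "kwargs": {
  "targets": [
    [[0,0,0],[0,0,0.5],0.8],
    [[0,0,0],[0,0,0],0.3],
    [[0,0,0],[0,0,0],0.3],
    [[0,0,0],[0,0,0],0.3],
    [[0,0,0],[0,0,20],0.3],
    [[0,0,0],[0,0,40],0.2],
    [[0,0,0],[0,0,20],0],
    [[0,0,0],[0,0,0],0]
  ]
}}

```text
t: 7.4
eef_pos: [0.5369, -0.0989, 0.2897]
ee_rot: [3.139, 0.005, 2.805]
force: [0.4, 0.2, 0.7]
width: 0.0802
```

```bash
python3 look.py wrist w6
python3 - <<'E'
from h import *
p=np.load('pics/w6.npz');im=p['im']
c=cloud(p['d'],p)
cv2.imwrite('pics/w6c.png',cv2.resize(im[150:310,240:400],None,fx=3.7,fy=3.7,interpolation=cv2.INTER_CUBIC)[:,:,::-1])
np.savez('pics/w6z.npz',c=c)
E
```

```text
7.4 [ 1.770e-01  2.510e-01 -4.300e-01  1.000e-03 -8.840e-01 -2.085e+00] [ 0.5369 -0.0989  0.2897] [3.1394 0.0052 2.8049] [0.42 0.16 0.73] 0.08017009652503546
```

View pics/w6c.png

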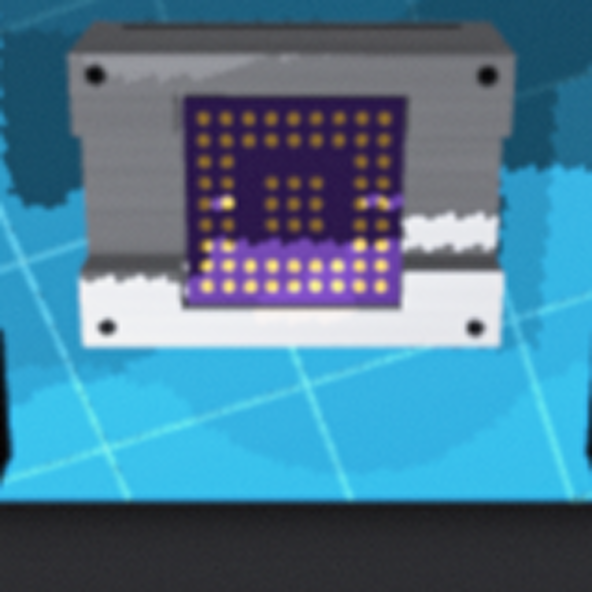

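Run:
```python
from fit import *
p=np.load('pics/w6.npz');c=cloud(p['d'],p)
# plane on chip and ledge heights
def pxs(x0,y0,x1,y1): 
    a=crop2px([(x0,y0),(x1,y1)],3.7,(240,150)).round().astype(int); return c[a[0,1]:a[1,1],a[0,0]:a[1,0]].reshape(-1,3)
ch=pxs(195,110,395,295);A=np.c_[ch[:,:2]-ch[:,:2].mean(0),np.ones(len(ch))];print('chip plane',np.linalg.lstsq(A,ch[:,2],rcond=None)[0])
for r in [(120,60,460,90),(110,285,170,335),(420,290,470,335)]: print('ledge',np.median(pxs(*r)[:,2]))
holes=crop2px([(95,75),(487,75),(475,327),(107,327)],3.7,(240,150))
m=np.array([[-26,-37,.032],[-26,37,.032],[26,37,.032],[26,-37,.032]])*[1e-3,1e-3,1]
x,e,_=fitpose(m,holes,p,[.536,-.099,-.33],.0015);print('block',x,np.degrees(x[2]),e)
chp=crop2px([(185,97),(406,97),(401,307),(183,307)],3.7,(240,150))
m=np.array([[-1,-1],[-1,1],[1,1],[1,-1]])*.02125;m=np.c_[m,[.032]*4]
x,e,_=fitpose(m,chp,p,[.536,-.099,-.33],.0015);print('chip',x,np.degrees(x[2]),e)
```

```text
chip plane [-0.69281452  0.24826346  0.03517963]
ledge 0.033614515216501245
ledge 0.033646680927708755
ledge 0.03378877453026488
block [ 0.53641158 -0.09921245 -0.33686691] -19.301051991862213 0.028977902214640642
chip [ 0.53649648 -0.09868162 -0.34504712] -19.76974353018664 0.6161267901828698
```

Run:
```python
from fit import *
p=np.load('pics/w6.npz');c=cloud(p['d'],p)
print((c[168:244:5,280:360:8,2]*1000).round(1))
```

```text
[[ 34.1  33.8  34.3  33.9  34.7  32.7  32.4  33.8  34.2  33.2]
 [ 33.   33.4  33.2  34.3  34.1  32.9  32.3  33.   32.9  33.2]
 [ 34.2  27.6  33.4  34.   33.5  32.7  33.9  33.8  33.6  34.1]
 [ 33.3  27.5  34.   34.1  32.7  33.3  34.1  35.6  34.5  33.5]
 [ 23.7  23.6  33.8  32.2  33.7  32.7  33.3  33.6  33.8  22.7]
 [ 23.   25.   33.5  35.8  34.1  33.   34.3  34.2  34.1  23.3]
 [ 23.8  24.5  33.8  33.2  34.1  32.3  33.1  33.8  33.6  23.5]
 [ 23.3  24.8  33.7  34.   34.1  33.6  34.8  33.4  33.4  23.3]
 [ 23.5  23.4  33.6  34.   33.9  32.8  34.2  32.9  33.5  24.2]
 [ 23.7  23.1  33.6  32.9  32.4  32.8  34.6  33.1  33.1  23.6]
 [ 23.5  23.3  34.1  32.3  34.2  32.6  32.5  32.5 267.8  23. ]
 [ 33.2  32.6  33.6  34.5  33.1  34.7  33.2  34.9  32.9  32.4]
 [ 34.   33.6  34.5  33.8  33.7  34.2  33.6  34.   34.4  33.5]
 [ 33.5  33.8  32.8  32.2  33.8  32.7  32.2  31.9  32.   33.5]
 [ 33.2  34.5  33.6  33.7  33.1  34.4  34.5  33.9  34.   34.3]
 [ 33.7  34.   33.9  33.4  33.7  33.7  33.7  33.2  33.4  33.3]]
```

The chip is flush, aligned and within about 0.5 mm of the block's centre. Now I'll turn the hand 90° to grip the block by its ±x sides.

Emit:
{"fn": "arm_command", "kwargs": {
  "targets": [
    [[0,0,0.143],[0,0,-5],0],
    [[0,0,0.143],[0,0,-5],0],
    [[0,0,0.143],[0,0,-5],0],
    [[0,0,0.143],[0,0,-5],0],
    [[0,0,0.143],[0,0,-5],0],
    [[0,0,0.143],[0,0,-5],0],
    [[0,0,0.143],[0,0,0],0],
    [[0,0,0.143],[0,0,0],0]
  ]
}}

```text
t: 8.25
eef_pos: [0.5352, -0.099, 0.2549]
ee_rot: [3.14, -0.002, -2.329]
force: [-0.5, 0.3, -1.0]
width: 0.0874
```

Emit:
{"fn": "arm_command", "kwargs": {
  "targets": [
    [[0,0,0.143],[0,0,0],0],
    [[0,0,0.143],[0,0,0],0],
    [[0,0,0.141],[0,0,0],0],
    [[0,0,0],[0,0,0],0],
    [[0,0,0],[0,0,0],0]
  ]
}}

```text
t: 8.75
eef_pos: [0.5355, -0.099, 0.2557]
ee_rot: [3.14, -0.001, -1.912]
force: [0.0, -0.3, 0.3]
width: 0.0874
```

```bash
python3 look.py wrist w7
python3 - <<'E'
from h import *
p=np.load('pics/w7.npz');im=p['im']
cv2.imwrite('pics/w7c.png',cv2.resize(im[150:310,240:400],None,fx=3.7,fy=3.7,interpolation=cv2.INTER_CUBIC)[:,:,::-1])
E
```

```text
8.75 [ 0.177  0.293 -0.466 -0.    -0.813 -0.518] [ 0.5355 -0.099   0.2557] [ 3.1403e+00 -6.0000e-04 -1.9121e+00] [ 0.03 -0.3   0.26] 0.08736727530777451
```

View pics/w7.png

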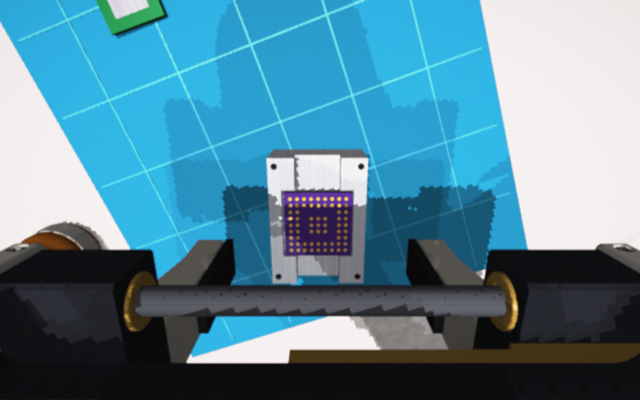

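View pics/w7c.png

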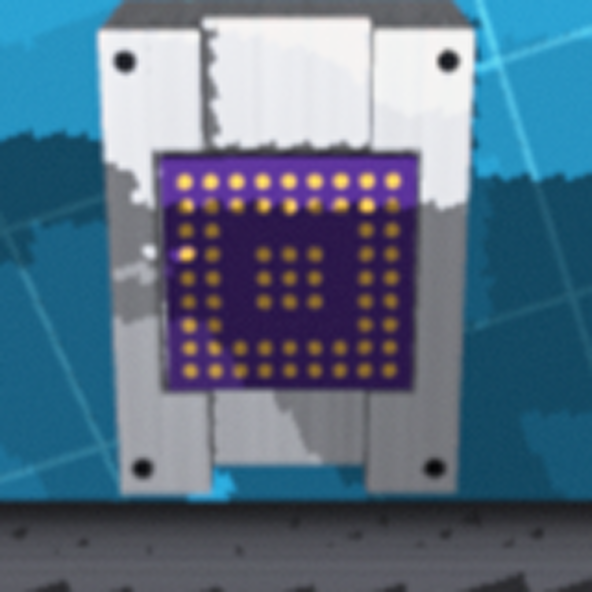

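Emit:
{"fn": "arm_command", "kwargs": {
  "targets": [
    [[0,0,0.002],[0.7,-0.5,-30],0],
    [[0,0,0],[0,0,-22],0],
    [[0,0,0],[0,0,-8.5],0],
    [[0,0,0],[0,0,0],0.3],
    [[0,0,0],[0,0,0],0.5],
    [[0,0,0],[0,0,0],0.5],
    [[0,0,0],[0,0,0],0.5],
    [[0,0,0],[0,0,0],0.5]
  ],
  "squeeze": 45
}}

```text
t: 9.6
eef_pos: [0.5368, -0.0994, 0.197]
ee_rot: [-3.14, 0.001, -1.906]
force: [-1.5, 1.4, 4.8]
width: 0.0594
```

```bash
python3 look.py top t2; python3 look.py wrist w8; python3 -c "
from station import *
s=get_state();print(s['eef_pos'],s['ee_rot'],s['force'])"
```

```text
9.6 [ 0.176  0.375 -0.519  0.    -0.675 -0.511] [ 0.5368 -0.0994  0.197 ] [-3.1401e+00  7.0000e-04 -1.9058e+00] [-1.51  1.38  4.77] 0.0594084695682943
9.65 [ 0.176  0.375 -0.519  0.    -0.675 -0.511] [ 0.5368 -0.0994  0.197 ] [-3.1401e+00  7.0000e-04 -1.9058e+00] [-1.54  0.65  6.15] 0.059274718319528956
[ 0.53682145 -0.09941063  0.19700332] [-3.14014211e+00  6.47736137e-04 -1.90571497e+00] [-2.36512692  0.06905258  6.35360258]
```

View pics/w8.png

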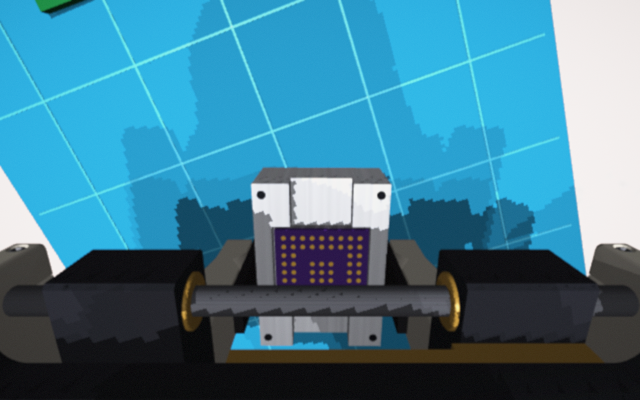

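View pics/t2.png

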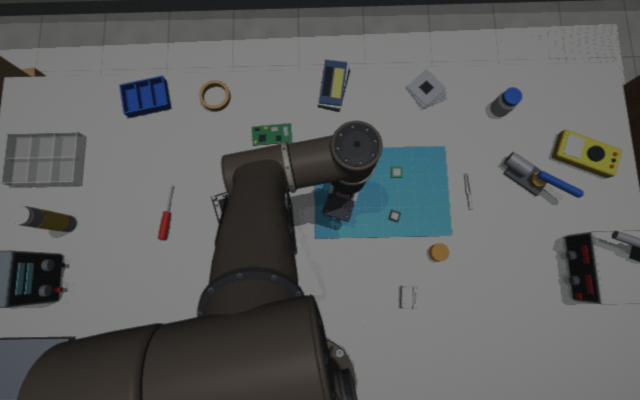

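The block is gripped at 59.4 mm with the chip untouched between the pads; in the top view (410,297) there is a clear/grey item, which I leave alone. Next I'll measure the plate from the first unobstructed top picture.

Run:
```python
from h import *
from station import camera_params
im=np.load('pics/top0.npz')['im'];p=camera_params('top')
cv2.imwrite('pics/t0p.png',cv2.convertScaleAbs(cv2.resize(im[165:260,200:310],None,fx=6,fy=6,interpolation=cv2.INTER_CUBIC),alpha=1.8)[:,:,::-1])
# check top bias with block: hole model centre
```

```text
(no output)
```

View pics/t0p.png

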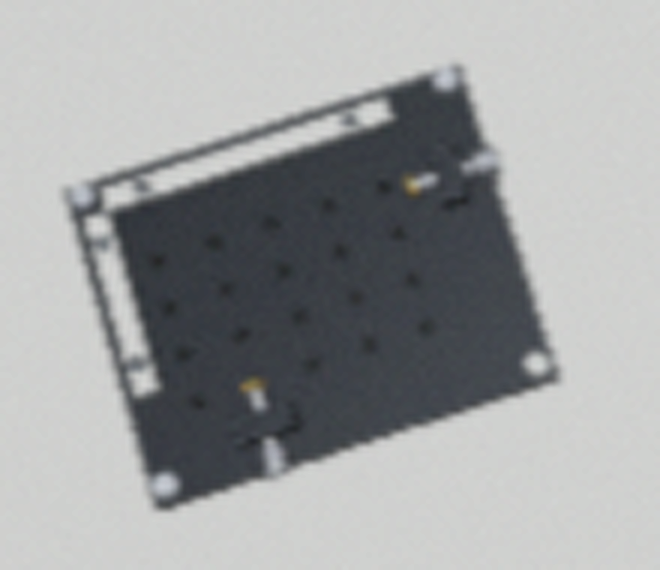

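Run:
```python
from fit import *
from station import camera_params
p=camera_params('top')
c=crop2px([(68,190),(462,65),(558,378),(160,508)],6,(200,165))
m=np.array([[.085,.105,.01],[.085,-.105,.01],[-.085,-.105,.01],[-.085,.105,.01]])
x,e,_=fitpose(m,c,p,[.48,.18,.28]);print('plate',x,np.degrees(x[2]),e)
C=x[:2]+np.array([[np.cos(x[2]),-np.sin(x[2])],[np.sin(x[2]),np.cos(x[2])]])@[.065,.085];print('corner',C)
k=crop2px([(118,210),(392,120)],6,(200,165));print([ray(*q,.021,p).round(4) for q in k])
Y=np.array([-np.sin(x[2]),np.cos(x[2])]);X=np.array([np.cos(x[2]),np.sin(x[2])])
print('block goal',C-X*.03-Y*.042)
```

```text
plate [0.48496754 0.17769699 0.29483616] 16.89286768675232 0.2652270129834502
corner [0.52246321 0.27791712]
[array([0.5225, 0.2737, 0.021 ]), array([0.5657, 0.136 , 0.021 ])]
block goal [0.50596221 0.22901193]
```

Emit:
{"fn": "arm_command", "kwargs": {
  "targets": [
    [[0,0,0],[0,0,10],0.5],
    [[0,0,0],[0,0,30],0.5],
    [[0,0,0],[0,10,40],0.5],
    [[0,0,0.07],[-4,35,20],0.5],
    [[0,0,0.08],[-6,40,0],0.5],
    [[0,0,0.08],[-6,45,0],0.5],
    [[0,0,0.08],[-6,45,0],0.5],
    [[0,0,0.08],[-6,45,0],0.5]
  ]
}}

```text
t: 10.5
eef_pos: [0.5073, 0.1218, 0.2963]
ee_rot: [3.141, 0.0, -1.513]
force: [0.7, -0.3, -4.7]
width: 0.0596
```

Emit:
{"fn": "arm_command", "kwargs": {
  "targets": [
    [[0,0,0.08],[-7,45,0],0.5],
    [[0,0,0.08],[-8,45,0],0.5],
    [[0,0,0.08],[-8,45,0],0.5],
    [[0,0,0],[-7,45,0],0.5],
    [[0,0,0],[-6,35,0],0.5],
    [[0,0,0],[0,0,0],0.5],
    [[0,0,0],[0,0,0],0.5]
  ]
}}

```text
t: 11.2
eef_pos: [0.4716, 0.3359, 0.2955]
ee_rot: [3.14, -0.001, -1.274]
force: [-0.8, -0.5, -5.3]
width: 0.0594
```

```bash
python3 look.py wrist w9
```

```text
11.2 [ 0.956  0.297 -0.347 -0.001 -0.928 -0.66 ] [0.4716 0.3359 0.2955] [ 3.1397e+00 -9.0000e-04 -1.2744e+00] [-0.83 -0.47 -5.3 ] 0.05935319259048611
```

View pics/w9.png

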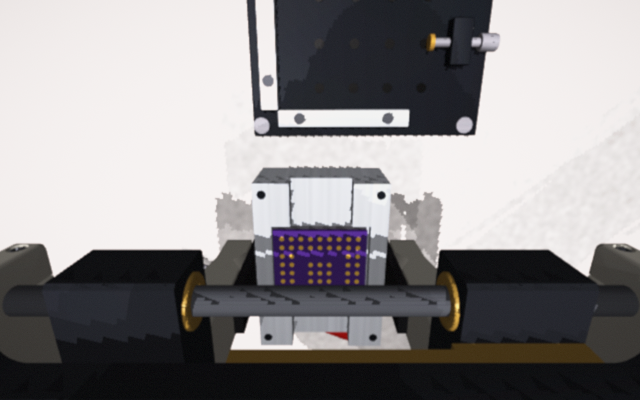

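The block is in hand. The plate's corner is at about (278,109), the long fence runs up the left of the picture and the short fence is at row ~118. I'll measure it.

Run:
```python
from fit import *
p=np.load('pics/w9.npz');im=p['im']
cv2.imwrite('pics/w9c.png',cv2.resize(im[0:145,235:420],None,fx=4.2,fy=4.2,interpolation=cv2.INTER_CUBIC)[:,:,::-1])
```

```text
(no output)
```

View pics/w9c.png

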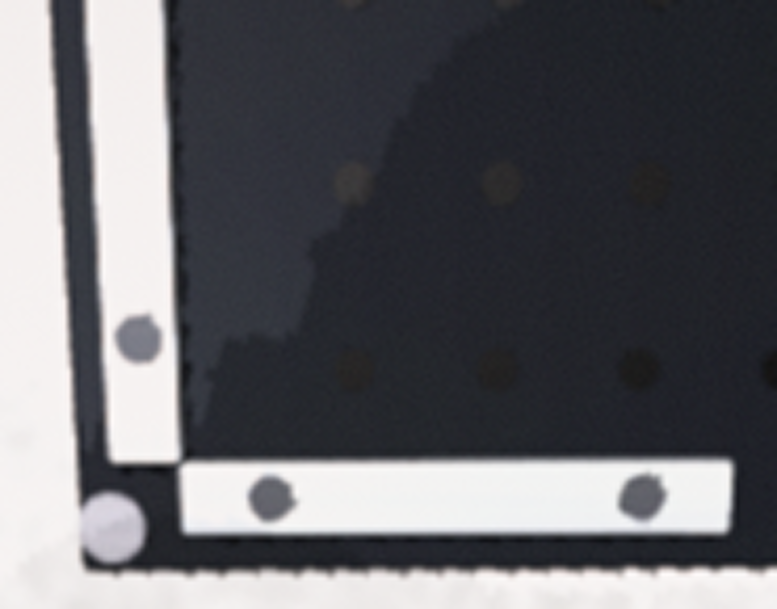

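Run:
```python
from fit import *
p=np.load('pics/w9.npz')
q=crop2px([(165,2),(182,461),(733,459)],4.2,(235,0))
P=[ray(*a,.0197,p)[:2] for a in q]
l=P[0]-P[1];s=P[2]-P[1]
print(np.array(P).round(4),'lens',np.linalg.norm(l),np.linalg.norm(s))
a1=np.degrees(np.arctan2(-l[1],-l[0]))-90;a2=np.degrees(np.arctan2(-s[1],-s[0]));print('plate yaw',a1,a2)
q2=crop2px([(84,570),(777,570),(52,0)],4.2,(235,0));P2=[ray(*a,.0087,p)[:2] for a in q2]
l=P2[2]-P2[0];s=P2[1]-P2[0];print('plate edges',np.degrees(np.arctan2(-l[1],-l[0]))-90,np.degrees(np.arctan2(-s[1],-s[0])),P2[0])
y=np.radians((a1+a2)/2);X=np.array([np.cos(y),np.sin(y)]);Y=np.array([-np.sin(y),np.cos(y)])
C=P[1];print('corner from plate corner',P2[0]-.02*X-.02*Y)
print('goal',C-.03*X-.042*Y)
eef=np.array([.4716,.3359]);t=-1.2744
# block in hand: hole pixels
h=np.array([(261,194.5),(380.5,195),(268,337.5),(373,338)],float)
T=R.from_euler('xyz',[3.1397,-.0009,-1.2744]).as_matrix();K,Rm,e=cam(p)
e0=np.array([.4716,.3359,.2955]);ct=T.T@(e-e0);Rt=T.T@Rm
for a in h:
    r=Rt@np.array([(a[0]-K[0,2])/K[0,0],(a[1]-K[1,2])/K[1,1],1]);zz=.197-.035+.0013;print(((ct+r*(zz-ct[2])/r[2])*1000).round(2))
```

```text
[[0.5398 0.2144]
 [0.5193 0.2811]
 [0.4293 0.2531]] lens 0.06979473286963492 0.09422349243108367
plate yaw 17.114031994018617 17.23444005436714
plate edges 17.007336268023522 17.02835783992267 [0.53246275 0.30593287]
corner from plate corner [0.51926009 0.28091908]
goal [0.50302751 0.23207061]
[ 36.9  -25.17 163.3 ]
[ 36.73  26.42 163.3 ]
[-37.4  -25.46 163.3 ]
[-37.61  26.66 163.3 ]
```

Emit:
{"fn": "arm_command", "kwargs": {
  "targets": [
    [[0,0,0.002],[8,-39,0],0.5],
    [[0,0,0],[9,-39,0],0.5],
    [[0,0,0],[8,-38,-20],0.5],
    [[0,0,0],[0,0,-30],0.5],
    [[0,0,0],[0,0,-25],0.5],
    [[0,0,0],[0,0,-10],0.5],
    [[0,0,0],[0,0,0],0.5],
    [[0,0,0],[0,0,0],0.5]
  ]
}}

```text
t: 12.05
eef_pos: [0.4979, 0.2195, 0.2119]
ee_rot: [-3.141, 0.0, -1.274]
force: [0.2, -0.2, -5.2]
width: 0.0594
```

```bash
python3 look.py wrist w10;python3 look.py scene s10
```

```text
12.05 [ 0.776  0.351 -0.51   0.    -0.708 -0.479] [0.4979 0.2195 0.2119] [-3.1408  0.     -1.2737] [ 0.2  -0.21 -5.24] 0.059416091618213596
12.1 [ 0.776  0.351 -0.51   0.    -0.708 -0.479] [0.498  0.2198 0.2123] [-3.1399e+00  5.0000e-04 -1.2735e+00] [ 0.15 -0.48 -4.91] 0.05984400296098366
```

View pics/w10.png

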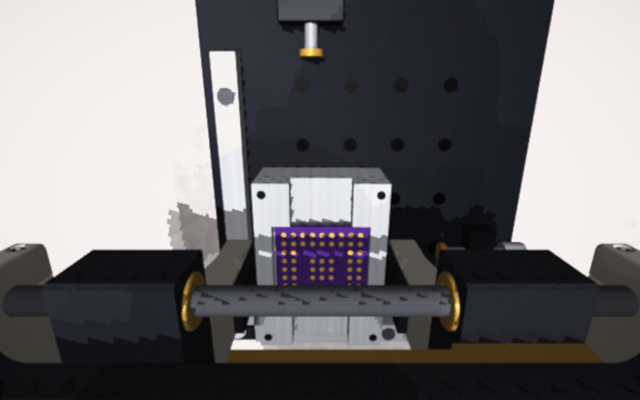

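View pics/s10.png

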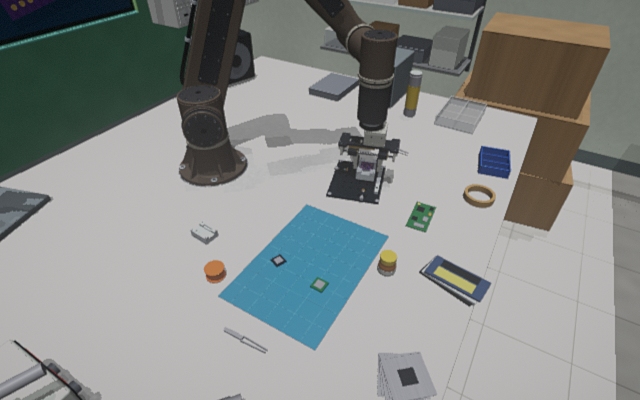

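Emit:
{"fn": "arm_command", "kwargs": {
  "targets": [
    [[0,0,0],[0,0,-4],0.5],
    [[0,0,0],[0,0,-2.5],0.5],
    [[0,0,0],[0,0,-1],0.5],
    [[0,0,0],[0,0,0],0.5]
  ]
}}

```text
t: 12.55
eef_pos: [0.4974, 0.2197, 0.204]
ee_rot: [-3.141, 0.0, -1.273]
force: [-2.4, -0.1, 2.2]
width: 0.0596
```

Emit:
{"fn": "arm_command", "kwargs": {
  "targets": [
    [[0,0,0],[1.5,3,0.3],0.5],
    [[0,0,0],[1.5,3,0],0.5],
    [[0,0,0],[1.5,2.8,0],0.5],
    [[0,0,0],[0,0,0],0.5]
  ]
}}

```text
t: 12.95
eef_pos: [0.5025, 0.2289, 0.204]
ee_rot: [-3.141, 0.0, -1.273]
force: [-0.7, 0.2, 0.2]
width: 0.0598
```

Emit:
{"fn": "arm_command", "kwargs": {
  "targets": [
    [[0,0,0],[-0.3,1,0],0.5],
    [[0,0,0],[-0.3,1,0],0.5],
    [[0,0,0],[0,0,0],0.5],
    [[0,0,0],[-0.3,1,0],0.5],
    [[0,0,0],[0,0,0],0.5]
  ]
}}

```text
t: 13.45
eef_pos: [0.5011, 0.2314, 0.204]
ee_rot: [-3.141, 0.0, -1.274]
force: [1.1, -1.9, 1.7]
width: 0.0595
```

Emit:
{"fn": "arm_command", "kwargs": {
  "targets": [
    [[0,0,0],[-0.3,1,0],0.5],
    [[0,0,0],[0,0,0],0.5]
  ]
}}

```text
t: 13.65
eef_pos: [0.5011, 0.2318, 0.204]
ee_rot: [-3.142, -0.001, -1.273]
force: [4.0, -6.3, 2.4]
width: 0.0597
```

Emit:
{"fn": "arm_command", "kwargs": {
  "targets": [
    [[0,0,0],[1,0.3,0],0.5],
    [[0,0,0],[1,0.3,0],0.5],
    [[0,0,0],[0,0,0],0.5]
  ]
}}

```text
t: 13.95
eef_pos: [0.502, 0.232, 0.2041]
ee_rot: [3.139, -0.001, -1.274]
force: [-3.7, -5.6, 9.2]
width: 0.0594
```

Emit:
{"fn": "arm_command", "kwargs": {
  "targets": [
    [[0,0,0],[1,0.3,0.3],0.5],
    [[0,0,0],[0,0,0],0.5]
  ]
}}

```text
t: 14.15
eef_pos: [0.5028, 0.2323, 0.2041]
ee_rot: [3.139, -0.001, -1.274]
force: [-3.0, -5.1, 6.1]
width: 0.0593
```

Emit:
{"fn": "arm_command", "kwargs": {
  "targets": [
    [[0,0,0],[1,0.3,0],0.5],
    [[0,0,0],[0,0,0],0.5]
  ]
}}

```text
t: 14.35
eef_pos: [0.5038, 0.2326, 0.2041]
ee_rot: [3.139, -0.001, -1.274]
force: [-3.5, -4.2, 6.3]
width: 0.0594
```

Emit:
{"fn": "arm_command", "kwargs": {
  "targets": [
    [[0,0,0],[1,0.3,0],0.5],
    [[0,0,0],[0,0,0],0.5]
  ]
}}

```text
t: 14.55
eef_pos: [0.5044, 0.2328, 0.2041]
ee_rot: [3.138, -0.002, -1.274]
force: [-7.3, -3.9, 8.3]
width: 0.0593
```

Emit:
{"fn": "arm_command", "kwargs": {
  "targets": [
    [[0,0,0],[0.7,0.2,0],0.5],
    [[0,0,0],[-0.2,0.8,0],0.5],
    [[0,0,0],[0,0,0],0.5]
  ]
}}

```text
t: 14.85
eef_pos: [0.5046, 0.2331, 0.2041]
ee_rot: [3.136, -0.003, -1.274]
force: [-6.7, -7.9, 11.8]
width: 0.0599
```

```bash
python3 look.py wrist w11; python3 look.py top t11
python3 - <<'E'
from fit import *
from station import get_state
y=np.radians(17.15);X=np.array([np.cos(y),np.sin(y)]);Y=np.array([-np.sin(y),np.cos(y)])
s=get_state();print('FX,FY',s['force'][:2]@X,s['force'][:2]@Y,s['force'],s['moment'],s['eef_pos'])
p=np.load('pics/w11.npz');im=p['im']
cv2.imwrite('pics/w11c.png',cv2.resize(im[40:360,180:420],None,fx=1.85,fy=1.85,interpolation=cv2.INTER_CUBIC)[:,:,::-1])
E
```

```text
14.85 [ 0.785  0.38  -0.487 -0.    -0.71  -0.488] [0.5046 0.2331 0.2041] [ 3.1364e+00 -2.7000e-03 -1.2739e+00] [-6.68 -7.93 11.8 ] 0.059862145871905456
14.9 [ 0.785  0.38  -0.487 -0.    -0.709 -0.488] [0.5046 0.2331 0.2041] [ 3.1365e+00 -2.6000e-03 -1.2739e+00] [-7.45 -7.09 12.1 ] 0.05992313633277534
FX,FY -9.516145845419603 -4.811380796921177 [-7.67426789 -7.40351466 11.8245036 ] [-2.60958988  2.57409481  0.18258565] [0.50462171 0.23306339 0.20414612]
```

View pics/w11.png

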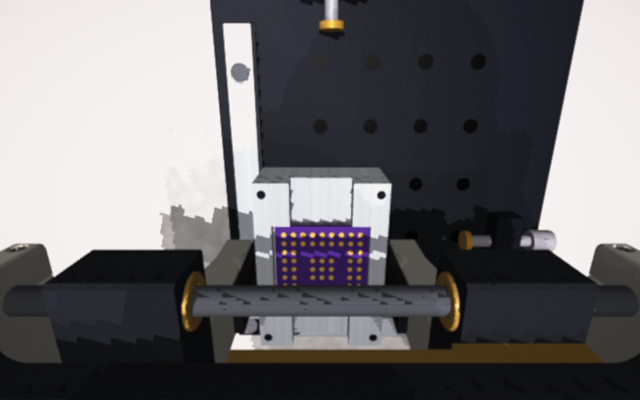

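Emit:
{"fn": "arm_command", "kwargs": {
  "targets": [
    [[0,0,0],[-0.3,1,0.6],0.5],
    [[0,0,0],[0.5,0.2,0],0.5],
    [[0,0,0],[0,0,0],0.5],
    [[0,0,0],[0,0,0],0.5]
  ]
}}

```text
t: 15.35
eef_pos: [0.5048, 0.2334, 0.2042]
ee_rot: [3.135, -0.004, -1.274]
force: [-4.9, -11.2, 7.7]
width: 0.0596
```

```bash
cat > f.py <<'E'
from fit import *
from station import get_state
y=np.radians(17.15);X=np.array([np.cos(y),np.sin(y)]);Y=np.array([-np.sin(y),np.cos(y)])
s=get_state();print('FX,FY',s['force'][:2]@X,s['force'][:2]@Y,s['force'],s['moment'],s['eef_pos'],s['ee_rot'],s['width'])
E
python3 f.py
```

```text
FX,FY -8.011834085040679 -9.294089572813066 [ -4.91500816 -11.24332163   7.70673084] [-4.02884701  1.31345432  0.30077051] [0.5047705  0.23342884 0.20419807] [ 3.13509151 -0.00381967 -1.27410009] 0.059613171783357864
```

Emit:
{"fn": "arm_command", "kwargs": {
  "targets": [
    [[0,0,0],[0.4,0.4,0.2],0.5],
    [[0,0,0],[0,0,0],0.5],
    [[0,0,0],[0,0,0],0.5],
    [[0,0,0],[0,0,0],0.5]
  ]
}}

```text
t: 15.75
eef_pos: [0.5049, 0.2336, 0.2042]
ee_rot: [3.134, -0.004, -1.274]
force: [-4.7, -11.3, 8.1]
width: 0.0598
```

```bash
python3 f.py; python3 look.py wrist w12; python3 look.py top t12
python3 - <<'E'
from fit import *
p=np.load('pics/w12.npz');im=p['im']
cv2.imwrite('pics/w12c.png',cv2.resize(im[10:280,215:400],None,fx=2.2,fy=2.2,interpolation=cv2.INTER_CUBIC)[:,:,::-1])
c=cloud(p['d'],p);print('chip z',np.nanmedian(c[232:280,285:360,2]),'ledge',np.median(c[200:220,260:284,2]),np.median(c[200:220,360:385,2]),'plate',np.median(c[60:100,300:450,2]),'fence',np.median(c[90:140,232:248,2]))
E
python3 f.py
```

```text
FX,FY -7.800303709503507 -9.4574725046011 [ -4.66470583 -11.33706504   8.1091215 ] [-4.31519233  1.57504876  0.33373815] [0.50493263 0.23358331 0.20422803] [ 3.13421367 -0.00419482 -1.27420877] 0.059766177324263925
15.75 [ 0.785  0.381 -0.485  0.    -0.713 -0.489] [0.5049 0.2336 0.2042] [ 3.1342 -0.0042 -1.2742] [ -4.66 -11.34   8.11] 0.059766177324263925
15.8 [ 0.785  0.381 -0.485  0.    -0.713 -0.489] [0.5049 0.2336 0.2042] [ 3.1342 -0.0042 -1.2742] [ -4.21 -11.52   8.94] 0.05943202367385293
chip z 0.040843913211816296 ledge 0.04066491183380094 0.04101267900670211 plate 0.008583747072929679 fence 0.019636953699972953
FX,FY -8.101786360548056 -9.91075114226667 [ -4.81912315 -11.8590886    8.06883917] [-4.26753237  1.53064511  0.36429367] [0.50492621 0.23355299 0.2042312 ] [ 3.13420486 -0.00419347 -1.27421186] 0.05927001344259289
```

View pics/w12c.png

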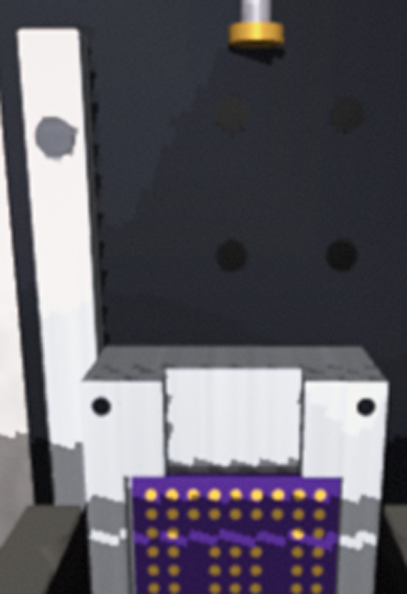

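View pics/t12.png

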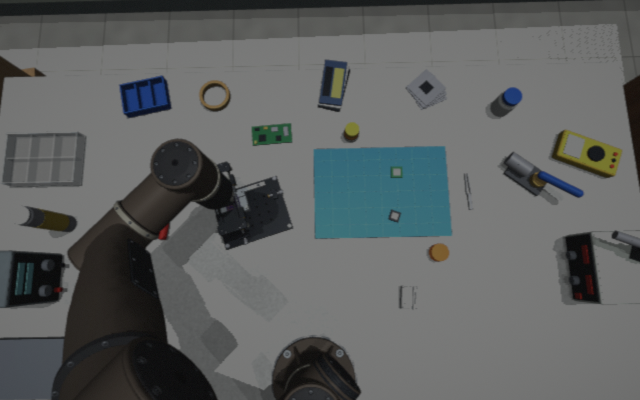

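Run:
```python
from fit import *
p=np.load('pics/w12.npz');im=p['im']
px=crop2px([(101,407),(366,407)],2.2,(215,10));g=cv2.cvtColor(im,cv2.COLOR_RGB2GRAY)
def dark(c,w=6):
    x,y=np.round(c).astype(int);s=g[y-w:y+w+1,x-w:x+w+1].astype(float);wt=np.clip(np.percentile(s,60)*.6-s,0,None);v,u=np.mgrid[y-w:y+w+1,x-w:x+w+1];return np.array([(u*wt).sum(),(v*wt).sum()])/wt.sum()
h=np.array([dark(c) for c in [px[0],px[1],(373,338),(268,338)]]);print(h)
# image left=plate +x, up=plate -y
m=np.array([[26,-37,32],[-26,-37,32],[-26,37,32],[26,37,32]])*1e-3
x,e,r=fitpose(m,h,p,[.503,.232,.3],.0087);print(x,np.degrees(x[2]),e)
y=np.radians(17.15);X=np.array([np.cos(y),np.sin(y)]);Y=np.array([-np.sin(y),np.cos(y)])
for C in ([.5193,.2811],):
  d=x[:2]-C;print('block in corner frame mm',d@X*1000,d@Y*1000)
cv2.imwrite('pics/w12d.png',cv2.convertScaleAbs(cv2.resize(im[325:350,225:425],None,fx=4,fy=4,interpolation=cv2.INTER_CUBIC))[:,:,::-1])
# fence long inner top edge line here
q=crop2px([(80,32),(97,345)],2.2,(215,10));P=[ray(*a,.0197,p)[:2] for a in q];l=P[0]-P[1];print('fence yaw',np.degrees(np.arctan2(-l[1],-l[0]))-90,'block x to fence line', (x[:2]-P[1])@X*1000)
```

```text
[[260.5387931  194.28130672]
 [380.84351475 194.51885783]
 [372.64051707 337.17002171]
 [267.8797654  336.87194526]]
[0.50335528 0.23246706 0.29400307] 16.84513491065573 0.13281573770564126
block in corner frame mm -29.576355299497102 -41.76884287346227
fence yaw 17.07326863629872 block x to fence line -29.630747824265633
```

View pics/w12d.png

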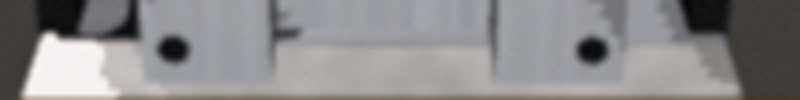

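The block sits at (-29.6, -41.8) mm from the corner (target -30, -42), turned 0.2–0.3° from the fence, with its top at the right height. I'll hold briefly to confirm it's steady, then hand in.

Emit:
{"fn": "arm_command", "kwargs": {
  "targets": [
    [[0,0,0],[0,0,0],0.5],
    [[0,0,0],[0,0,0],0.5],
    [[0,0,0],[0,0,0],0.5],
    [[0,0,0],[0,0,0],0.5],
    [[0,0,0],[0,0,0],0.5]
  ]
}}

```text
t: 16.35
eef_pos: [0.5049, 0.2336, 0.2042]
ee_rot: [3.134, -0.004, -1.274]
force: [-4.8, -13.0, 9.0]
width: 0.0598
```

```bash
python3 f.py; python3 -c "
from station import *
print(job_done())"
```

```text
FX,FY -8.448980523442215 -10.985661914743003 [ -4.83391613 -12.98858323   9.04355945] [-4.33133061  1.58041998  0.35492836] [0.50492666 0.23358482 0.20424324] [ 3.13424653 -0.00417384 -1.27422691] 0.0598491787448494
the job is handed in; nothing more can be done
None
```

The chip is flush in the pocket, and the block is held pressed into the plate's corner. I handed the job in at about 16.4 s of the 67 s allowed. No verdict was reported.

I seated the chip pads up with 12.6 N while the block stood on the mat, then gripped the block by its ±x sides with the squeeze set to 45 N. I carried it to the plate and pushed it onto both fences.

**Last checks:**
- **Chip:** its top read level with the block's top in depth, to within about 0.2 mm. The fingers were on the block's sides, clear of the chip.
- **Block position:** the camera put it at (-29.6, -41.8) mm from the corner, against a target of (-30, -42). It was 0.2–0.3° off the long fence. Its top was at the height expected for lying flat, and the arm was still.
- **Push:** 8.4 N towards the long fence and 11 N towards the short fence. Friction on the plate can account for about 4 N of that, so each fence should carry over 1.5 N. I inferred this; there was no direct reading of the fence contact.
- **Other items:** none of them looked moved in the last top view, except the screwdriver, which was mostly hidden by the arm; I checked this by eye.

**Disagreements:** the wrist camera's depth read about 1.3 mm low throughout, which I allowed for. The tool ended 1.2–1.7 mm past the planned point, with a 7 mrad tilt from pushing against the fences.

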